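# Strip the checking stack and case the set-up pieces

## Task

The height check is finished: take the stack on the little granite plate apart from the top down, one piece at a time, and lay the pin, the V-block and the drilled block each fully home in its own fitted insert in the wooden case. Then put the lid squarely on the case so that it is fully down all round. Keep the ground pieces off the dirty bench top, and do not disturb the pliers or the tin.

Things in the scene. Friction and masses are not known exactly. Their poses are not given: they have to be found in the camera images.
- pin: bright steel gauge pin, a cylinder 22 mm in diameter, 56 mm long. Origin at its middle on the axis; x along the pin. At the start it lies in the V-block's groove on top of the stack, its axis 5 mm above the V-block's top. 0.17 kg
- vee_block: bright steel V-block, 40 mm along x, 38 mm along y, 32 mm high; groove along x in its top (21 wide, 10.5 deep), clamp grooves 5 to 10 mm above its foot in both y sides. Grip across y, over 10 mm above its foot. Origin at the centre of its underside, z up. At the start it stands on the drilled block. 0.27 kg
- block: bright steel drilled block lying flat: 60 mm along x, 40 along y, 20 high, five holes through it; grip across y. Origin at the centre of its underside, z up. At the start the bottom piece of the stack, on a fixed dark granite plate (90 x 90 mm, top 40 mm above the bench). Axes of block, V-block and pin agree within 0.1 rad. 0.33 kg
- lid: light wooden lift-off lid, right way up on the bench: plate 92 mm along x, 258 along y, from 7 to 15 mm above the origin; under it a lip 68 x 234 mm, 7 mm deep, on which it lies; on top, in the middle, a darker handle bar 60 mm along x, 18 along y, 15 to 39 mm above the origin: grip it across y. Origin: centre of the lip's underside, z up. 0.22 kg
- case: open wooden case, fixed, 92 mm along x, 258 along y, 50 high, walls 7; three grey inserts stand in it in a row along y, 72 mm apart, in any order. Origin: centre of its underside. Lid on: lid origin 43 mm above this origin, axes parallel (either way round), lip play 5 mm. y of case and lid within 0.1 rad of world y; either may be the left one
- pin_nest: grey insert with two V saddles (at x = -20 and +20 mm, 9 mm thick, 36 wide, tops 16.5 mm above the origin), open between them: the pin's place. Origin at the centre of its underside, x along the case's short side; the seated pin lies along x, its axis 21.6 mm above the origin
- vee_nest: grey insert in the case with a nearly square recess 48 mm along x, 46 mm along y: the place of the V-block (its x along the insert's x, either way round). Origin at the centre of its underside; recess floor 4 mm and insert top 10 mm above it
- block_nest: grey insert in the case with an oblong recess 68 mm along x, 48 mm along y: the place of the drilled block, lying flat (its x along the insert's x, either way round). Origin at the centre of its underside; recess floor 4 mm and insert top 10 mm above it
- flux_tin: bystander: small round lidded tin, 60 mm in diameter, 35 mm high, standing on the side of the bench where the granite plate is not; leave it where it is. Origin at the centre of its underside. Between the two sides stands the fixed bench grinder, 0.28 m high, over x 0.28 to 0.53 and y -0.10 to 0.43 m: carry things over it
- pliers_red_1: bystander: pliers with red grips, lying in front of the right grinder wheel, 172 mm long, 12 mm high; leave them where they are. Origin at the middle of the underside
Things that resemble listed ones, but are neither listed nor needed, are in the scene too. What is shaped like the pin but pink or yellow is not meant. Leave any black look-alike of the vee_block alone.

How it is judged (in metres and radians):
On the way, in this order (a step that is already met when the one before it is completed fails the run):
1. the pin lies in its saddles, let go (x of pin in the frame of pin_nest between -0.01 and 0.01 m and y of pin in the frame of pin_nest between -0.003 and 0.003 m and z of pin in the frame of pin_nest between 0.01856 and 0.02456 m and angle between the x axis of pin and the x axis of pin_nest, either way round below 0.12 rad and contact force between pin and the fingers below 0.3 N), for 0.2 s.
2. the V-block is home in its recess, let go, with the pin still in place (x of vee_block in the frame of vee_nest between -0.0075 and 0.0075 m and y of vee_block in the frame of vee_nest between -0.0075 and 0.0075 m and z of vee_block in the frame of vee_nest between 0.0015 and 0.0065 m and angle between vee_block's own z axis and vertical below 0.06 rad and x of pin in the frame of pin_nest between -0.01 and 0.01 m and y of pin in the frame of pin_nest between -0.003 and 0.003 m and z of pin in the frame of pin_nest between 0.01856 and 0.02456 m and angle between the x axis of pin and the x axis of pin_nest, either way round below 0.12 rad and contact force between vee_block and the fingers below 0.3 N), for 0.2 s.
3. the drilled block is home in its recess, let go, with the other two still in place (x of block in the frame of block_nest between -0.0075 and 0.0075 m and y of block in the frame of block_nest between -0.0075 and 0.0075 m and z of block in the frame of block_nest between 0.0015 and 0.0065 m and angle between each of block, vee_block's own z axis and vertical below 0.06 rad and x of vee_block in the frame of vee_nest between -0.0075 and 0.0075 m and y of vee_block in the frame of vee_nest between -0.0075 and 0.0075 m and z of vee_block in the frame of vee_nest between 0.0015 and 0.0065 m and x of pin in the frame of pin_nest between -0.01 and 0.01 m and y of pin in the frame of pin_nest between -0.003 and 0.003 m and z of pin in the frame of pin_nest between 0.01856 and 0.02456 m and angle between the x axis of pin and the x axis of pin_nest, either way round below 0.12 rad and contact force between block and the fingers below 0.3 N), for 0.2 s.
At the end, for the whole second after the job is handed in: pin in both its saddles (10 mm along, 3 mm across and in height, 0.12 rad); V-block and drilled block upright on the floors of their own recesses (7.5 mm, height 2.5 mm); lid down on the rim all round (8.5 mm sideways, 2.5 mm in height, tilt 0.03 rad); all at rest (x of pin in the frame of pin_nest between -0.01 and 0.01 m and y of pin in the frame of pin_nest between -0.003 and 0.003 m and z of pin in the frame of pin_nest between 0.01856 and 0.02456 m and angle between the x axis of pin and the x axis of pin_nest, either way round below 0.12 rad and x of vee_block in the frame of vee_nest between -0.0075 and 0.0075 m and y of vee_block in the frame of vee_nest between -0.0075 and 0.0075 m and z of vee_block in the frame of vee_nest between 0.0015 and 0.0065 m and angle between each of vee_block, block's own z axis and vertical below 0.06 rad and x of block in the frame of block_nest between -0.0075 and 0.0075 m and y of block in the frame of block_nest between -0.0075 and 0.0075 m and z of block in the frame of block_nest between 0.0015 and 0.0065 m and x of lid in the frame of case between -0.0085 and 0.0085 m and y of lid in the frame of case between -0.0085 and 0.0085 m and z of lid in the frame of case between 0.0405 and 0.0455 m and angle between lid's own z axis and vertical below 0.03 rad and linear speed of each of pin, vee_block, block, lid below 0.02 m/s); the robot touches nothing.
It fails at once if a ground piece set or dropped on the bench top (height (world z) of pin below 0.016 m or height (world z) of any of vee_block, block below 0.004 m).
It fails at once if the tin or the pliers disturbed (moved 15 mm) (distance of any of flux_tin, pliers_red_1 from where it was at the start of the episode above 0.015 m).
It also fails if it takes over 134 s, if anything falls off the work surface, if the arm or the gripper's body presses on something with over 40 N, if the wrist force passes 120 N, or if a joint passes its speed limit or range.

## Robot

A 7-joint arm with a two-finger parallel gripper is mounted at the origin on a cart in front of the work surface, level with it; the furniture and walls round the work are solid. World frame = base frame: x ahead of the robot, y to its left, z up, the work surface at z = 0. Lengths are in m, angles in degrees, forces in N, time in s.
With the tool pointing down it reaches from about 0.4 to 0.85 m from the base axis. Payload 4.5 kg.
Tool frame: the origin (TCP) lies at the very end of the fingers, on their centre line; the grasp point (between the pads) lies 19 mm behind it; z points along the fingers, y is the direction in which the jaws open and shut (so a half turn about z gives the same grasp; the last joint's range is limited). The gripper opens to 85 mm and grips with 20 to 120 N. Pads are 22 mm wide; open, the fingers measure 114 mm over their backs; the gripper's body (76 mm by 85 mm) begins 54 mm behind the grasp point. The pads swing forward as they close: fully open they stand 13 mm farther back than shut.
Start: joints at [-63.266, 39.483, -11.15, 89.685, 9.013, 51.709, -12.324], TCP at [0.262, 0.567, 0.193] pointing down, gripper open.
Joint ranges: [-172.22, 172.22], [-26.19, 119.32], [-84.43, 86.54], [7.71, 146.69], [-57.33, 237.33], [2.42, 119.75], [-152.13, 152.13]. Speed limits (degrees/s): [147.25, 147.25, 180, 180, 180, 180, 180].

## Interface

Orientations are given as a 3x3 rotation matrix whose columns are the frame's x, y, z axes.
In Python, from plant import manip gives the robot as it stands. The module is installed in compiled form; this text tells all that it offers. Calls block until the motion is done:
- manip.goto(position, orientation): joint-space move of the TCP to a pose.
- manip.movel(position, orientation=None, velocity=0.15, contact_N=None): straight line of the TCP; orientation=None keeps the orientation; velocity is the mean speed in m/s. With contact_N (N) it stops when the force on the tool has changed by that much, and returns True; else False.
- manip.move_j(angles): joint-space move.
- manip.set_gripper(opening, newtons=None): finger opening in m; newtons is the grip in N (None keeps the last); returns when the fingers have stopped.
- manip.hold(seconds).
- manip.ik(position, orientation): joint angles nearest the present ones, or None.
- manip.state(): the state.
- manip.read_camera(name): name is "scene" or "top" or "wrist"; returns (picture, depth): 400x640x3 uint8, blue, green, red; 400x640 float32, m along the optical axis (not along the pixel's ray), 0 where there is no reading.
- manip.camera_info(name): a dict with "mtx" (3x3 intrinsics, pixels), "R" (3x3) and "t" (3): a world point X has camera coordinates R X + t. Camera axes: x right, y down, z forward; pixel columns grow to the right and rows downward; lengths in m; the calibration is good to about 2 mm. The wrist camera is an equidistant fisheye: a pixel r from the principal point sees the ray r / f radians off the axis. A picture is of the moment at which its call begins: read the wrist's pose just before it. camera_info takes no time and is no camera call; for the wrist camera it gives the pose at the moment of the call.
A pose or a line that the arm cannot do raises manip.Unreachable and nothing moves.
- manip.close_job(): hands the job in, once; it reports no verdict.
The state is a dict: "time": time; "joint_positions": joint angles; "qvel": joint speeds; "effort": joint torques, N m; "eef_pos": TCP position; "tool_rot": TCP orientation; "force": force on the tool from outside, world axes, zero at the start; "ft_torque": the same for the moment, N m; "grip_width": finger opening in m.
Only numpy, scipy, OpenCV 4.12 (cv2) and the standard library are available. Lean on these libraries where they do the work, as an engineer would, in place of code of your own. Each camera call takes 0.05 s, during which the arm holds its last target. There are 200 camera calls.

## Working session

There is one attempt and no reset: what is moved stays moved. The work goes in short steps, each a Python script; the robot and the scene stay as the last script left them, time stands still between calls to the robot, and variables do not carry over. Pictures are saved under pics/ and viewed, about 12 in all and at most 16, crops included, and the job is handed in when it is done.

```bash
mkdir -p pics
cat > h.py <<'E'
import numpy as np, cv2
from plant import manip as m
def cam(n):
    i=m.camera_info(n); p,d=m.read_camera(n); return p,d,i
def pts(d,i):
    K=np.array(i['mtx']);R=np.array(i['R']);t=np.array(i['t'])
    v,u=np.mgrid[:d.shape[0],:d.shape[1]]
    c=np.stack([(u-K[0,2])/K[0,0]*d,(v-K[1,2])/K[1,1]*d,d],-1)
    return (c-t)@R
def ray(i,u,v,z):
    K=np.array(i['mtx']);R=np.array(i['R']);t=np.array(i['t'])
    C=-R.T@t; r=R.T@np.linalg.solve(K,[u,v,1.]); return C+r*(z-C[2])/r[2]
def down(yaw):  # jaw (tool y) direction at angle yaw+90deg ; tool x at yaw (rad)
    c,s=np.cos(yaw),np.sin(yaw)
    return np.array([[c,s,0],[s,-c,0],[0,0,-1.]])
E
python3 - <<'E'
from h import *
for n in ('scene','top'):
    p,d,i=cam(n); cv2.imwrite(f'pics/{n}0.png',p); np.savez(f'{n}0.npz',p=p,d=d,**{k:np.array(i[k]) for k in('mtx','R','t')})
    print(n,np.round(-np.array(i['R']).T@i['t'],3),np.round(i['mtx'],1).tolist())
print(m.camera_info('wrist'), m.state()['tool_rot'],m.state()['time'])
E
```

```text
scene [0.761 0.679 1.127] [[409.4, 0.0, 323.6], [0.0, 409.4, 201.9], [0.0, 0.0, 1.0]]
top [0.266 0.29  1.729] [[515.2, 0.0, 314.6], [0.0, 515.2, 208.7], [0.0, 0.0, 1.0]]
{'mtx': array([[309.70691629,   0.        , 322.03202534],
       [  0.        , 309.70691629, 203.36106715],
       [  0.        ,   0.        ,   1.        ]]), 'R': array([[ 0.41881756,  0.90806916, -0.00149991],
       [ 0.8759249 , -0.40355536,  0.26438349],
       [ 0.2394732 , -0.11204226, -0.96441647]]), 't': array([-0.62344004, -0.03522906,  0.37867495])} [[-9.07812469e-01  4.19375919e-01 -5.99852575e-04]
 [ 4.19376330e-01  9.07811076e-01 -1.59525768e-03]
 [-1.24459845e-04 -1.69975878e-03 -9.99998548e-01]] 0.1
```

View pics/scene0.png

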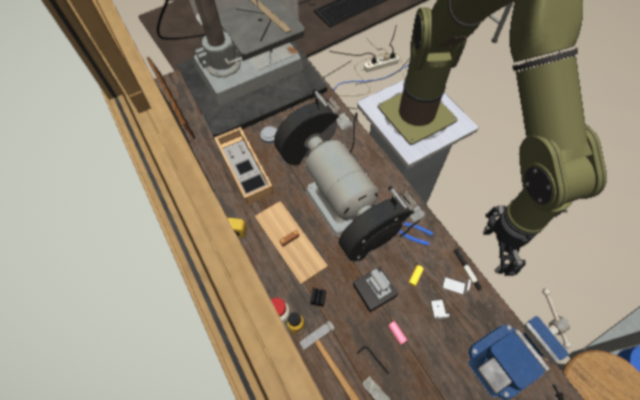

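View pics/top0.png

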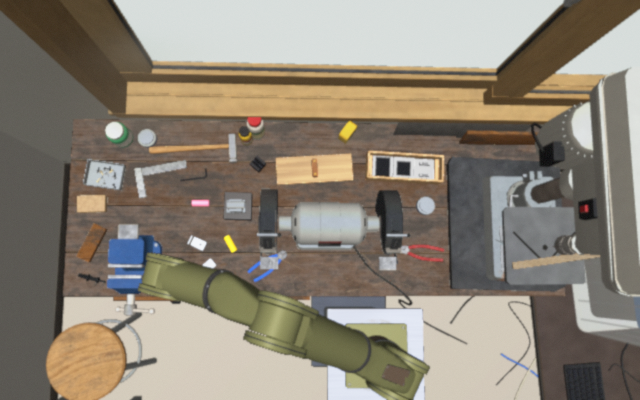

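Top view: stack at (238,206) on its plate, lid (315,168), case (405,167), flux_tin (426,205; the other tin, at (147,137), is on the far left), and red pliers (423,253). Next I'll measure from depth and enlarge the stack and case.

Run:
```python
from h import *
ims=[]
for n in ('top','scene'):
    z=np.load(n+'0.npz'); d=z['d'];P=pts(d,z)
    print(n, np.round(z['R'],3).tolist())
    pix={'top':dict(stack=(238,206),plate=(228,215),bench=(215,230),lidh=(315,168),lid=(290,168),caseL=(370,165),tin=(426,205),ins1=(383,158),case_pin=(425,170)),'scene':dict(stack=(378,283),lidh=(289,238),lid=(275,225),plate=(365,298))}[n]
    for k,(u,v) in pix.items(): print(k,np.round(P[v,u],4), 'base' if 0 else '')
    if n=='top':
        a=cv2.resize(z['p'][145:190,355:455],None,fx=8,fy=8,interpolation=cv2.INTER_CUBIC)
        b=cv2.resize(z['p'][180:230,215:265],None,fx=8,fy=8,interpolation=cv2.INTER_CUBIC)
        c=np.zeros((400,400,3),np.uint8)
        q=np.load('scene0.npz')['p'][260:310,353:403]; c=cv2.resize(q,None,fx=8,fy=8,interpolation=cv2.INTER_CUBIC)
        a=cv2.resize(a,(400,180)); 
        im=np.zeros((600,800,3),np.uint8); im[:360]=cv2.resize(a,(800,360)); im[360:,:240]=cv2.resize(b,(240,240)); im[360:,250:490]=cv2.resize(c,(240,240))
        cv2.imwrite('pics/crop1.png',im)
    # lid by height
    bx=P[...,:]
    for nm,lo,hi in (('lidplate',.011,.02),('lidhandle',.033,.044),('rim',.045,.055)):
        mk=(P[...,2]>lo)&(P[...,2]<hi)&(d>0)
        nn,lab,st,ce=cv2.connectedComponentsWithStats(mk.astype(np.uint8))
        for j in range(1,nn):
            if st[j,4]>30 and .3<P[lab==j][:,0].mean()<.8: 
                Q=P[lab==j]; r=cv2.minAreaRect((Q[:,:2]*1000).astype(np.float32)); print(nm,st[j],np.round(Q.mean(0),4),np.round(r[0],1),np.round(r[1],1),round(r[2],1))
```

```text
top [[0.001, -0.999, 0.052], [-0.992, -0.008, -0.124], [0.125, -0.052, -0.991]]
stack [0.4776 0.4479 0.1008] 
plate [0.4555 0.4858 0.0399] 
bench [0.409  0.5317 0.0045] 
lidh [0.6155 0.2007 0.0405] 
lid [0.6198 0.2841 0.0149] 
caseL [0.6344 0.0108 0.0111] 
tin [ 0.4954 -0.1746  0.0295] 
ins1 [ 0.6595 -0.0345  0.0108] 
case_pin [ 0.6187 -0.1786  0.0138] 
lidplate [ 276  154   77   31 1396] [0.6184 0.2034 0.0155] [617.9 202.8] [ 95.8 257.8] 3.9
lidplate [369 154  50  24 522] [ 0.6334 -0.0666  0.015 ] [630.6 -70.3] [168.8  73.2] 86.9
lidplate [417 158  15  10  50] [ 0.6472 -0.1732  0.0144] [ 645.3 -176. ] [31.7 48.5] 0.2
lidplate [418 158  22  22 130] [ 0.6166 -0.2013  0.0145] [ 612. -205.] [55.  92.7] 42.2
lidplate [135 168  11  30 144] [0.5661 0.7816 0.0152] [565.5 782.3] [99.8 29.5] 6.5
lidplate [195 200  14   6  31] [0.499  0.5737 0.0169] [499.3 576.4] [17.7 42.7] 2.3
lidplate [151 244  10   9  53] [0.3459 0.7198 0.0163] [347.8 720.8] [26.2 30.3] 0.1
lidplate [401 246  14  12  41] [ 0.3424 -0.111   0.0143] [ 343.2 -115. ] [53.4 23.1] 60.2
lidhandle [139 130  15  16 123] [0.7154 0.76
[... 2595 characters left out ...]
3] 17.2
lidhandle [218 130  23  10  52] [ 0.6129 -0.2248  0.039 ] [ 614.9 -225.3] [10. 76.] 87.5
lidhandle [245 187  28  12  57] [0.6289 0.0257 0.0382] [627.1  25.7] [ 7.5 89.8] 85.1
lidhandle [318 189  23  31  72] [0.4662 0.1718 0.0372] [466.3 169.3] [ 12.2 122.7] 2.9
lidhandle [279 230  20  15 124] [0.6174 0.2045 0.0384] [617.4 203.8] [59.4 19.4] 3.5
lidhandle [353 266  45  44 624] [0.4977 0.4605 0.0392] [486.2 456.6] [90.6 90.6] 89.2
rim [259  63  44  23 123] [ 0.3439 -0.3698  0.0497] [ 339.9 -369.7] [184.5  16.8] 1.2
rim [213  84  45  19 113] [ 0.521  -0.3717  0.0502] [ 518.6 -371.6] [ 42.3 159.5] 76.0
rim [215 127  57  71 435] [ 0.6244 -0.0919  0.0494] [ 622.  -101.3] [261.6  92.1] 87.3
```

View pics/crop1.png

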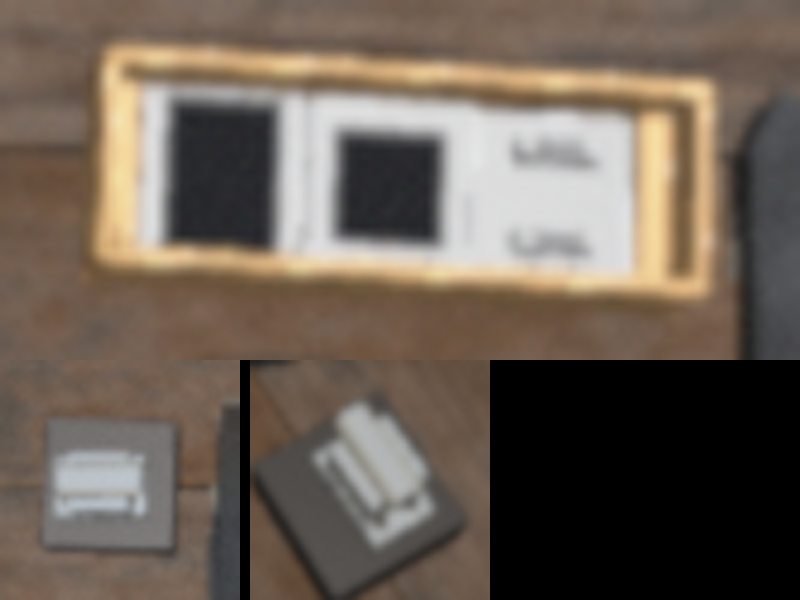

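Crop: case inserts from left (+y) to right are block_nest (oblong recess, crop 225,175), vee_nest (390,185) and pin_nest (550,200). In the stack, the pin lies along world y, so pieces must be turned about 90°. The pink (200,203) and yellow (230,243) cylinders are look-alikes and the black one at (257,163) is the V-block look-alike; the bright one on the granite plate is meant.

Run:
```python
from h import *
for n in ('top','scene'):
    z=np.load(n+'0.npz'); d=z['d'];P=pts(d,z)
    near=(abs(P[...,0]-.487)<.06)&(abs(P[...,1]-.456)<.06)&(d>0)
    for nm,lo,hi in(('pin',.097,.115),('vtop',.086,.096),('all>.055',.055,.12),('blk',.055,.065)):
        Q=P[near&(P[...,2]>lo)&(P[...,2]<hi)]; r=cv2.minAreaRect((Q[:,:2]*1000).astype(np.float32))
        print(n,nm,len(Q),np.round(Q.mean(0),4),np.round(r[0],1),np.round(r[1],1),round(r[2],1))
    yaw=np.radians(-2.7); c0=np.array([.622,-.1013]); ex=np.array([np.cos(yaw),np.sin(yaw)]); ey=np.array([-ex[1],ex[0]])
    L=np.stack([(P[...,:2]-c0)@ex,(P[...,:2]-c0)@ey],-1)
    ins=(abs(L[...,0])<.034)&(abs(L[...,1])<.117)&(d>0)
    g=z['p'].max(-1)
    dark=ins&(g<90)&(P[...,2]<.03)
    nn,lab,st,ce=cv2.connectedComponentsWithStats(dark.astype(np.uint8))
    for j in range(1,nn):
        if st[j,4]>15:
            Q=L[lab==j]*1000; print(n,'dark',st[j],np.round(np.median(P[lab==j][:,2]),4),'mid',np.round((np.percentile(Q,2,0)+np.percentile(Q,98,0))/2,1),'size',np.round(np.ptp(Q,axis=0),1))
    sat=z['p'].max(-1).astype(int)-z['p'].min(-1)
    gr=ins&(g>120)&(sat<40)
    Q=L[gr]*1000; print(n,'grey',gr.sum(),np.percentile(Q,[1,99],axis=0).round(1).tolist(), 'z hist',np.histogram(P[gr][:,2],bins=np.arange(0,.04,.002))[0])
def t(nm,p,yaw):
    q=m.ik(p,down(np.radians(yaw))); print(nm,yaw,None if q is None else np.round(q,0))
for y in (90,-90):
    t('stack',[.485,.45,.2],y);t('stackhi',[.485,.45,.42],y)
for y in (-2.7,177.3):
    t('pinn',[.619,-.173,.05],y);t('hi',[.619,-.173,.4],y);t('blkn',[.625,-.03,.05],y);t('blkn',[.625,-.03,.4],y);t('lid',[.618,.203,.05],y)
```

```text
top pin 125 [0.4821 0.4563 0.1051] [482.7 457. ] [35.1 56.9] 0.5
top vtop 58 [0.4829 0.4585 0.0919] [484.  460.2] [38.8 37.6] 86.2
top all>.055 240 [0.48   0.4574 0.0932] [483.  458.2] [39.9 59.3] 0.6
top blk 33 [0.4731 0.4586 0.0594] [483.  458.8] [39.8 58.3] 0.5
top dark [376 158  13  18 205] 0.0101 mid [ 3.6 70.1] size [59.6 44.3]
top dark [398 162  12  13 142] 0.0097 mid [ 3.8 -3.4] size [43.6 41.4]
top grey 696 [[-28.3, -106.6], [33.6, 105.5]] z hist [ 6 10 47 70 62 95 82 97 78 60 40 35  5  3  2  1  1  0  0]
scene pin 179 [0.4825 0.4589 0.1049] [480.9 457.7] [21.6 56.3] 1.3
scene vtop 102 [0.4836 0.4602 0.0913] [480.5 461.8] [39.3 46.7] 1.8
scene all>.055 416 [0.4853 0.463  0.0886] [481.  460.1] [40.7 61.2] 0.8
scene blk 95 [0.4876 0.4739 0.0595] [481.2 460.7] [40.3 59.9] 0.8
scene dark [237 161  16  13 133] 0.0089 mid [-0.4 -2.9] size [43.1 42.2]
scene dark [242 175  22  17 222] 0.009 mid [-0.4 69.2] size [63.4 45. ]
scene grey 637 [[-33.4, -106.0], [33.5, 96.7]] z hist [  1   2  21  69 103 110 117  98  69  23  12   9   2   1   0   0   0   0
   0]
stack 90 [-50.  42.   6.  83.  -5.  55. -43.]
stackhi 90 [-50.  34.   7.  60.  -4.  86. -44.]
stack -90 [-25.  47. -45.  81.  35.  65. 105.]
stackhi -90 [-28.  38. -45.  58.  26.  92. 115.]
pinn -2.7 [  1.  53.  20.  94. -26.  38. -58.]
hi -2.7 [ -4.  35.  33.  67. -18.  83. -66.]
blkn -2.7 [-13.  52.  21.  97. -29.  36. -68.]
blkn -2.7 [-18.  33.  35.  71. -18.  81. -78.]
lid -2.7 [-35.  54.  24.  92. -31.  40. -88.]
pinn 177.3 [ 28.  54. -31.  92.  36.  44.  68.]
hi 177.3 [13. 32. -2. 66.  1. 81. 98.]
blkn 177.3 [ 11.  51. -23.  95.  29.  39.  61.]
blkn 177.3 [  4.  31. -11.  70.   6.  80.  81.]
lid 177.3 [-13.  52. -18.  91.  23.  40.  46.]
```

Sizes agree (pin 21.6x56 at z_top≈0.107, block 40x60). Moving above the stack for a wrist check.

```bash
cat >> h.py <<'E'
def wpts(d,i):   # fisheye: optical-axis depth
    K=np.array(i['mtx']);R=np.array(i['R']);t=np.array(i['t'])
    v,u=np.mgrid[:d.shape[0],:d.shape[1]]
    a=(u-K[0,2])/K[0,0];b=(v-K[1,2])/K[1,1];r=np.hypot(a,b)+1e-9;s=np.tan(np.minimum(r,1.45))/r
    return (np.stack([a*s*d,b*s*d,d],-1)-t)@R
def grab(name):
    i=m.camera_info('wrist'); p,d=m.read_camera('wrist'); cv2.imwrite(f'pics/{name}.png',p); return p,d,i,wpts(d,i)
E
python3 - <<'E'
from h import *
R=down(np.radians(91))
m.goto([.482,.458,.26],R)
m.movel([.482,.458,.19],R)
p,d,i,P=grab('w1'); np.savez('w1.npz',p=p,d=d,P=P)
print(m.state()['eef_pos'],m.state()['time'])
near=(abs(P[...,0]-.482)<.06)&(abs(P[...,1]-.458)<.06)&(d>0)
for nm,lo,hi in(('pin',.100,.115),('vtop',.089,.095),('blk',.056,.064),('plate',.036,.044)):
    k=near&(P[...,2]>lo)&(P[...,2]<hi); Q=P[k]; r=cv2.minAreaRect((Q[:,:2]*1000).astype(np.float32))
    print(nm,len(Q),np.round(Q.mean(0),4),np.round(r[0],1),np.round(r[1],1),round(r[2],1),np.round(np.percentile(Q[:,2],[5,50,95,99]),4))
E
```

```text
[0.48223289 0.45911032 0.19112353] 1.7667
pin 1401 [0.4817 0.4594 0.1062] [481.7 458. ] [21.7 56.1] 0.6 [0.1022 0.1068 0.1088 0.1094]
vtop 684 [0.4818 0.46   0.0924] [481.4 462.2] [37.7 46.6] 1.7 [0.0911 0.0925 0.0934 0.0939]
blk 357 [0.4812 0.4861 0.0603] [481.2 484.4] [38.7 13.9] 0.6 [0.059  0.0604 0.0617 0.0623]
plate 3898 [0.4902 0.4625 0.0403] [487.3 457.2] [89.9 90.8] 89.1 [0.0389 0.0404 0.0417 0.0423]
```

View pics/w1.png

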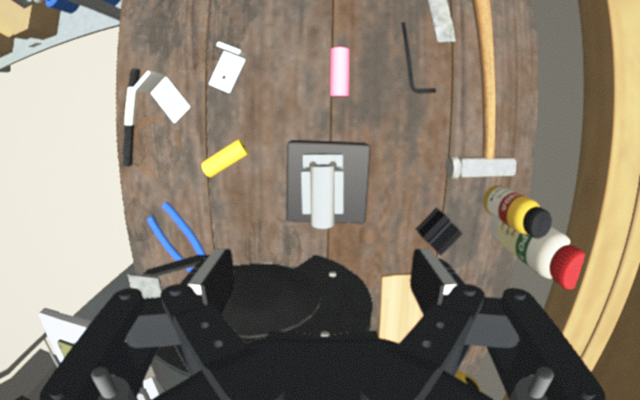

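Wrist view: pin lies centred in the V-block's groove at (322,195), grinder wheel close by at (300,300). Checking how close the grinder comes to the gripper body here.

Run:
```python
from h import *
P1=np.load('w1.npz')['P'].reshape(-1,3)
for n in('top','scene'):
    z=np.load(n+'0.npz');P=pts(z['d'],z).reshape(-1,3)
    for lo,hi in((.1,.15),(.15,.2),(.2,.25),(.25,.3)):
        Q=P[(P[:,0]>.40)&(P[:,0]<.56)&(P[:,1]>.2)&(P[:,1]<.5)&(P[:,2]>max(lo,.112))&(P[:,2]<hi)]
        if len(Q)>3: print(n,lo,len(Q),'ymax',np.percentile(Q[:,1],[50,95,100]).round(3),'xmax',Q[:,0].max().round(3))
s=m.state(); print(s['eef_pos'],s['force'].round(2) if hasattr(s['force'],'round') else s['force'],s['grip_width'])
```

```text
top 0.1 65 ymax [0.311 0.452 0.484] xmax 0.529
top 0.15 768 ymax [0.26  0.357 0.381] xmax 0.528
top 0.2 736 ymax [0.343 0.371 0.374] xmax 0.51
top 0.25 10 ymax [0.348 0.363 0.37 ] xmax 0.432
scene 0.1 444 ymax [0.368 0.381 0.382] xmax 0.527
scene 0.15 1593 ymax [0.271 0.378 0.382] xmax 0.526
scene 0.2 1172 ymax [0.351 0.375 0.376] xmax 0.507
[0.48223289 0.45911032 0.19112353] [0.23 0.01 0.9 ] 0.08526073379619323
```

Run:
```python
from h import *
R=down(np.radians(90.8)); x,y=.4817,.4585
m.set_gripper(.032,40)
m.movel([x,y,.115],R,velocity=.1); print(m.state()['eef_pos'])
c=m.movel([x,y,.089],R,velocity=.015,contact_N=2.5); z=m.state()['eef_pos'][2]; print('contact',c,z)
if c:
    m.movel([x,y,z+.0018],R,velocity=.02); print(m.state()['force'])
    m.set_gripper(.015,40); s=m.state(); print('grip',s['grip_width'],s['eef_pos'],s['force'])
    m.movel([x,y,z+.03],R,velocity=.03); s=m.state(); print('lift',s['grip_width'],s['eef_pos'],s['force'])
    grab('w2')
```

```text
[0.48223831 0.45888736 0.11564344]
contact False 0.08908751862561254
```

Run:
```python
from h import *
R=down(np.radians(90.8)); x,y=.4817,.4585
c=m.movel([x,y,.082],R,velocity=.012,contact_N=2.5); s=m.state();z=s['eef_pos'][2]; print('contact',c,z,s['force'],s['grip_width'])
if c:
    m.movel([x,y,z+.0025],R,velocity=.02); print(m.state()['force'])
    m.set_gripper(.015,40); s=m.state(); print('grip',s['grip_width'],s['eef_pos'],s['force'])
    m.movel([x,y,z+.04],R,velocity=.03); s=m.state(); print('lift',s['grip_width'],s['eef_pos'],s['force'])
grab('w2')
```

```text
contact False 0.08198840627907161 [0.44600391 1.15360824 0.06350107] 0.032294600530709
```

View pics/w2.png

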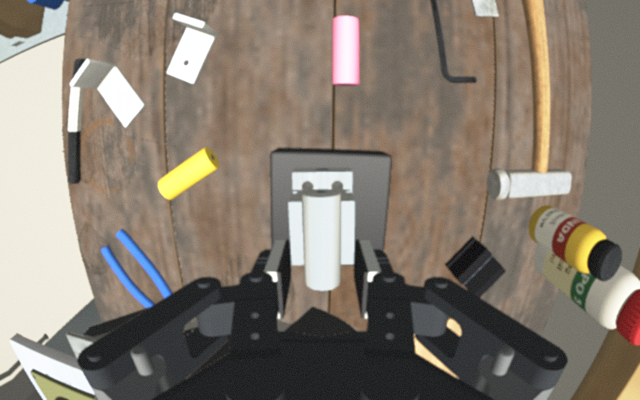

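Fingers straddle the pin at (275,270)/(370,270) and don't appear to have reached the V top yet; measuring fingertip height from the depth.

Run:
```python
from h import *
p,d,i,P=grab('w3')
e=np.array(m.state()['eef_pos']); T=P-e   # tool x=+y, jaw = x
for (u0,u1) in((262,292),(355,385)):
  for v in range(236,320,6):
    k=d[v,u0:u1]>0; Q=T[v,u0:u1][k]*1000
    print(v,[tuple(q.round(0).astype(int)) for q in Q[::5]])
```

```text
236 [(np.int64(-55), np.int64(-38), np.int64(-82)), (np.int64(-50), np.int64(-38), np.int64(-82)), (np.int64(-38), np.int64(-21), np.int64(-41)), (np.int64(-34), np.int64(-22), np.int64(-41)), (np.int64(-30), np.int64(-21), np.int64(-41)), (np.int64(-26), np.int64(-21), np.int64(-41))]
242 [(np.int64(-55), np.int64(-44), np.int64(-82)), (np.int64(-50), np.int64(-44), np.int64(-82)), (np.int64(-39), np.int64(-27), np.int64(-41)), (np.int64(-21), np.int64(10), np.int64(47)), (np.int64(-19), np.int64(10), np.int64(47)), (np.int64(-17), np.int64(10), np.int64(46))]
248 [(np.int64(-56), np.int64(-50), np.int64(-83)), (np.int64(-51), np.int64(-50), np.int64(-82)), (np.int64(-39), np.int64(-32), np.int64(-42)), (np.int64(-21), np.int64(10), np.int64(54)), (np.int64(-18), np.int64(10), np.int64(53)), (np.int64(-17), np.int64(8), np.int64(49))]
254 [(np.int64(-28), np.int64(6), np.int64(52)), (np.int64(-25), np.int64(7), np.int64(53)), (np.int64(-22), np.int64(10), np.int64(61)), (np.int64(-20), np.int64(10), np.int64(59)), (np.int64(-18), np.int64(10), np.int64(60)), (np.int64(-16), np.int64
[... 5873 characters left out ...]
int64(77)), (np.int64(13), np.int64(16), np.int64(106)), (np.int64(15), np.int64(17), np.int64(108)), (np.int64(16), np.int64(17), np.int64(107))]
308 [(np.int64(35), np.int64(-117), np.int64(-83)), (np.int64(16), np.int64(-9), np.int64(73)), (np.int64(17), np.int64(-7), np.int64(76)), (np.int64(13), np.int64(17), np.int64(110)), (np.int64(14), np.int64(17), np.int64(110)), (np.int64(16), np.int64(17), np.int64(111))]
314 [(np.int64(36), np.int64(-123), np.int64(-81)), (np.int64(41), np.int64(-122), np.int64(-80)), (np.int64(18), np.int64(-10), np.int64(77)), (np.int64(12), np.int64(17), np.int64(113)), (np.int64(14), np.int64(16), np.int64(113)), (np.int64(15), np.int64(16), np.int64(113))]
```

The fingertips measure ~43 mm *above* the reported TCP (jaw faces ±16 mm match the opening exactly, and no contact at 0.082 agrees), so the stated TCP offset doesn't hold. I'll continue down with contact probing to establish the true tip.

Run:
```python
from h import *
R=down(np.radians(90.8)); x,y=.4817,.4585
c=m.movel([x,y,.060],R,velocity=.03,contact_N=3); s=m.state(); print(c,s['eef_pos'],s['force'])
if not c:
    c=m.movel([x,y,.044],R,velocity=.012,contact_N=3); s=m.state(); print(c,s['eef_pos'],s['force'])
p,d,i,P=grab('w4')
T=(P-np.array(s['eef_pos']))*1000
k=(d>0)&(abs(abs(T[...,0])-16.5)<1)&(abs(T[...,1])<10)&(T[...,2]>20)
print('inner face z range',np.percentile(T[k][:,2],[0,1,5,50,95]).round(1),k.sum())
cv2.imwrite('pics/w4c.png',cv2.resize(p[130:330,200:440],None,fx=2.5,fy=2.5))
```

```text
False [0.48188149 0.45857717 0.06013891] [-0.18163992  0.91049485  1.2435838 ]
True [0.48168337 0.45852341 0.05320142] [-0.17776143 -0.98695409  5.18005367]
inner face z range [37.7 38.6 39.5 67.  77.8] 1325
```

View pics/w4c.png

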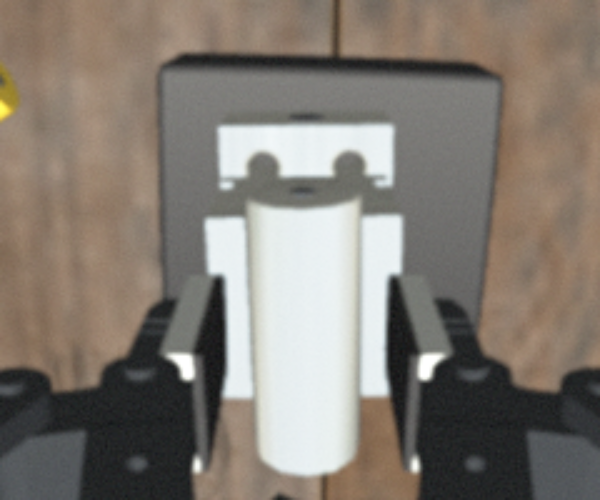

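Contact at reported z=0.0532 on the V-block top (0.0925), so the true tip is ≈ 39 mm above the reported TCP at this opening. Gripping the pin.

Run:
```python
from h import *
R=down(np.radians(90.8)); x,y=.4817,.4585; z=.0532
m.movel([x,y,z+.0022],R,velocity=.02); print(m.state()['force'])
m.set_gripper(.018,50); s=m.state(); print('grip',s['grip_width'],s['eef_pos'],s['force'])
m.movel([x,y,z+.004],R,velocity=.01);m.movel([x,y,z+.04],R,velocity=.04); s=m.state(); print('lift',s['grip_width'],s['eef_pos'],s['force'])
p,d,i,P=grab('w5')
T=(P-np.array(s['eef_pos']))*1000
k=(d>0)&(abs(T[...,0])<9)&(abs(T[...,1])<40)&(T[...,2]>20)
Q=T[k]; print('held pin',k.sum(),np.percentile(Q,[1,50,99],axis=0).round(1).tolist())
cv2.imwrite('pics/w5c.png',cv2.resize(p[130:330,200:440],None,fx=2.5,fy=2.5))
```

```text
[0.65302876 1.40954795 0.00769573]
grip 0.019792841628587615 [0.48162878 0.45835389 0.05537719] [-0.49243515 -1.06718416  1.23450902]
lift 0.01974905163346912 [0.48146754 0.45831699 0.09287827] [ 0.19556467  0.0737387  -1.33177109]
held pin 9888 [[-8.8, -26.4, 38.7], [0.2, 10.4, 117.7], [8.8, 27.5, 141.5]]
```

View pics/w5c.png

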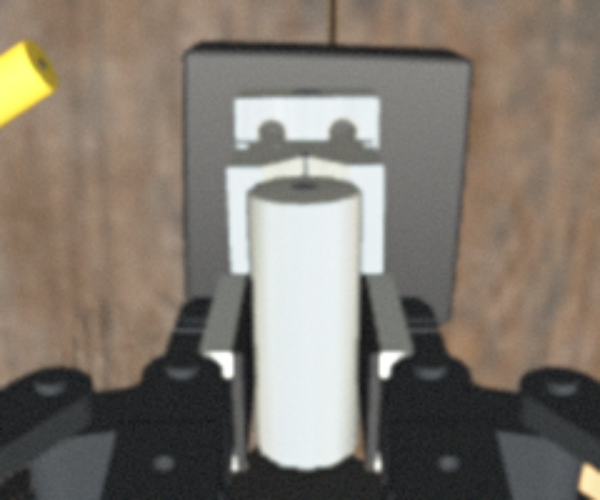

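Pin is held level and centred between the pads (crop 305,320). Carrying high over the grinder to above the case and checking for obstacles there.

Run:
```python
from h import *
for n in('top','scene'):
    z=np.load(n+'0.npz');P=pts(z['d'],z).reshape(-1,3)
    for y0 in(-.25,-.1,.1,.3):
        print(n,y0,[ (round(x,2),round(float(P[(abs(P[:,0]-x)<.01)&(abs(P[:,1]-y0)<.05)][:,2].max()),3)) for x in np.arange(.66,.95,.03) if ((abs(P[:,0]-x)<.01)&(abs(P[:,1]-y0)<.05)).sum()>2])
s=m.state(); R=down(np.radians(90.8)); x,y=.4817,.4585
m.movel([x,y,.33],R,velocity=.2)
m.goto([.619,.15,.33],down(np.radians(40)))
R2=down(np.radians(-2.7)); m.goto([.619,-.17,.33],R2)
s=m.state(); print(s['joint_positions'],s['eef_pos'],s['time'],s['grip_width'])
p,d,i,P=grab('w6')
np.savez('w6.npz',p=p,d=d,P=P)
T=(P-np.array(s['eef_pos']))@s['tool_rot']*1000
k=(d>0)&(abs(T[...,1])<2)&(abs(T[...,0])<20)&(T[...,2]<-20)
print('pin top in tool',np.percentile(T[k][:,2],[1,50,99]))
k=(d>0)&(abs(T[...,1])<8)&(abs(T[...,0])<40)&(T[...,2]<-20)&(T[...,2]>-60)
r=cv2.minAreaRect(T[k][:,:2].astype(np.float32)); print(r)
cv2.imwrite('pics/scene1.png',m.read_camera('scene')[0])
```

```text
top -0.25 [(np.float64(0.66), 0.055), (np.float64(0.69), 0.012), (np.float64(0.72), 0.073), (np.float64(0.75), 0.18), (np.float64(0.78), 0.182), (np.float64(0.81), 0.774), (np.float64(0.84), 0.746), (np.float64(0.87), 0.267)]
top -0.1 [(np.float64(0.66), 0.065), (np.float64(0.69), 0.014), (np.float64(0.72), 0.011), (np.float64(0.75), 0.182), (np.float64(0.78), 0.178), (np.float64(0.81), 0.186), (np.float64(0.84), 0.263), (np.float64(0.87), 0.268), (np.float64(0.9), 0.248)]
top 0.1 [(np.float64(0.66), 0.026), (np.float64(0.69), 0.012), (np.float64(0.72), 0.077), (np.float64(0.75), 0.178), (np.float64(0.78), 0.181), (np.float64(0.81), 0.187), (np.float64(0.84), 0.26), (np.float64(0.87), 0.268), (np.float64(0.9), 0.25)]
top 0.3 [(np.float64(0.66), 0.024), (np.float64(0.69), 0.016), (np.float64(0.72), 0.01), (np.float64(0.75), 0.179), (np.float64(0.78), 0.179), (np.float64(0.81), 0.187), (np.float64(0.84), 0.263), (np.float64(0.87), 0.267)]
scene -0.25 [(np.float64(0.66), 0.054), (np.float64(0.69), 0.006), (np.float64(0.72), 0.083), (np.float64(0.75), 0.174), (np.float64(0.78), 0.175), (
[... 487 characters left out ...]
t64(0.78), 0.174), (np.float64(0.81), 0.182), (np.float64(0.84), 0.258), (np.float64(0.87), 0.26), (np.float64(0.9), 0.175)]
scene 0.3 [(np.float64(0.66), 0.022), (np.float64(0.69), 0.006), (np.float64(0.72), 0.005), (np.float64(0.75), 0.173), (np.float64(0.78), 0.175), (np.float64(0.81), 0.18), (np.float64(0.84), 0.256), (np.float64(0.87), 0.261), (np.float64(0.9), 0.174)]
[ -4.25498961  36.70392541  30.75068257  76.06677118 -18.85265385
  72.25939551 -65.24374919] [ 0.61999509 -0.16692651  0.32970377] 13.4 0.01986884176781814
pin top in tool [-136.96140839 -120.45647893  -51.43742774]
((-0.1403369903564453, -0.0007586479187011719), (15.997570037841797, 57.17262649536133), 89.9998779296875)
```

View pics/scene1.png

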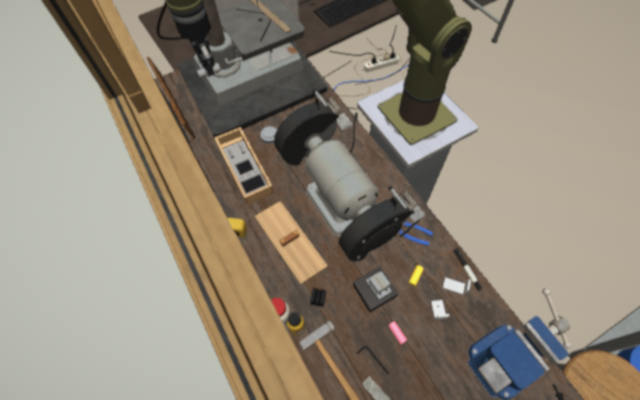

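View pics/w6.png

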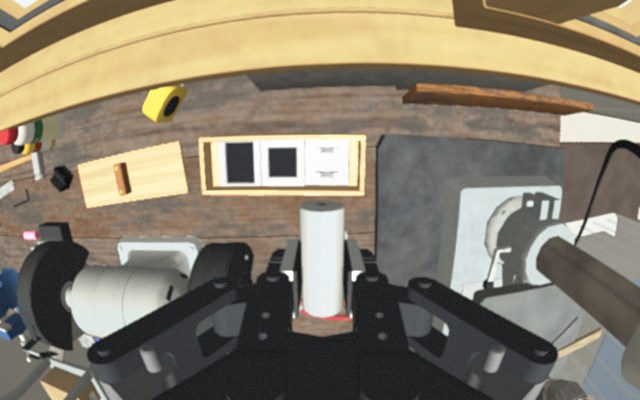

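Arm is clear, with the case visible at (283,165): block_nest (240,163), vee_nest (283,162), pin_nest (327,160). Next I'll measure the nests from the wrist cloud.

```bash
cat >> h.py <<'E'
def casefit(p,d,P):
    reg=(abs(P[...,0]-.622)<.07)&(abs(P[...,1]+.101)<.16)&(d>0)
    k=(reg&(P[...,2]>.043)&(P[...,2]<.058)).astype(np.uint8)
    n,lab,st,ce=cv2.connectedComponentsWithStats(k); j=1+st[1:,4].argmax()
    r=cv2.minAreaRect((P[lab==j][:,:2]*1000).astype(np.float32)); print('rim',np.round(r[0],1),np.round(r[1],1),round(r[2],2))
    g=p.max(-1).astype(int); s=g-p.min(-1)
    yaw=np.radians((r[2]+45)%90-45); 
    k=(reg&(g<70)&(P[...,2]<.03)).astype(np.uint8)
    n,lab,st,ce=cv2.connectedComponentsWithStats(k)
    for j in range(1,n):
        if st[j,4]>80:
            q=cv2.minAreaRect((P[lab==j][:,:2]*1000).astype(np.float32)); print('recess',st[j,:4],np.round(q[0],1),np.round(q[1],1),round(q[2],1),np.median(P[lab==j][:,2]).round(4))
    c=np.array(r[0])/1000; ey=np.array([-np.sin(yaw),np.cos(yaw)]); ex=np.array([ey[1],-ey[0]])
    L=(P[...,:2]-c); L=np.stack([L@ex,L@ey],-1)
    k=reg&(abs(L[...,0])<.034)&(abs(L[...,1])<.118)&(g>100)&(s<50)
    Q=L[k]*1000; print('grey ext',np.percentile(Q,[.5,99.5],axis=0).round(1).tolist())
    k2=k&(L[...,1]<-.045)&(P[...,2]>.0185)&(P[...,2]<.03); Q=L[k2]*1000; print('saddles',k2.sum(),np.percentile(Q,[1,99],axis=0).round(1).tolist(),np.percentile(P[k2][:,2],[50,90]))
    print('zhist',np.histogram(P[k][:,2],bins=np.arange(0,.03,.002))[0])
    return c,yaw
E
python3 - <<'E'
from h import *
z=np.load('w6.npz'); print(casefit(z['p'],z['d'],z['P']))
R2=down(np.radians(-2.7)); m.movel([.612,-.17,.15],R2,velocity=.2)
p,d,i,P=grab('w7'); np.savez('w7.npz',p=p,d=d,P=P); print(casefit(p,d,P)); print(m.state()['eef_pos'])
E
```

```text
rim [ 623.5 -102.4] [258.4  93.7] 87.46
recess [376 140   6  63] [ 602.8 -254.5] [  5.4 101.4] 85.9 0.0199
recess [227 144  26  37] [627.1 -29.3] [43.1 61.8] 87.2 0.0097
recess [270 149  25  27] [ 622.9 -101.3] [40.  43.4] 86.5 0.0096
grey ext [[-33.0, -116.3], [33.5, 115.0]]
saddles 167 [[-24.0, -88.7], [23.2, -53.4]] [0.02144643 0.0227887 ]
zhist [   0    5   38  124 1147  536  453 1154  334   38   82   52    0    0]
(array([ 0.62351672, -0.10243845]), np.float64(-0.04441287170897894))
rim [ 623.4 -101.9] [258.5  92. ] 87.37
recess [398 142  12  97] [ 604.2 -254.4] [  6.3 103.2] 86.0 0.0202
recess [176 150  40  58] [626.3 -28.6] [45.1 65.1] 87.6 0.0096
recess [237 158  41  42] [ 622.6 -101.2] [43.4 45.3] 87.2 0.0097
grey ext [[-33.5, -116.0], [33.6, 106.7]]
saddles 339 [[-23.2, -90.0], [24.3, -54.6]] [0.02150195 0.02254179]
zhist [   0    2   26  120 2615  757  518 2680  597   80  190   88    0    0]
(array([ 0.62341589, -0.10185283]), np.float64(-0.045960567776478486))
[ 0.61317257 -0.17045696  0.15146191]
```

View pics/w7.png

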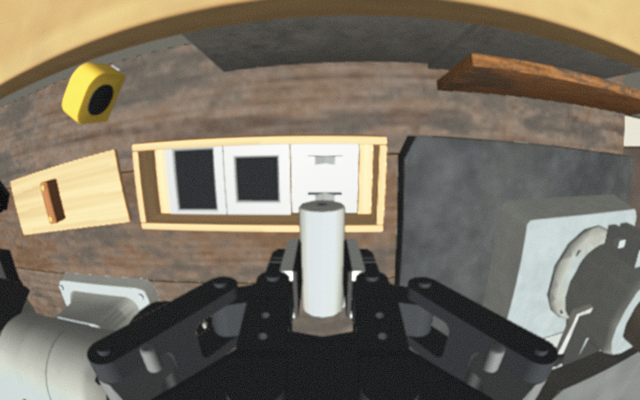

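Pin nest saddles found at the expected 72 mm from centre (tops 0.0215–0.0225). Case centre (0.6234,-0.102), yaw -2.6°. Placing the pin.

Run:
```python
from h import *
R=down(np.radians(-2.6)); x,y=.6201,-.174
m.movel([x,y,.06],R,velocity=.15); m.hold(.4); print(m.state()['eef_pos'])
m.movel([x,y,.0],R,velocity=.08); m.hold(.3); s=m.state(); print(s['eef_pos'],s['force'])
c=m.movel([x,y,-.019],R,velocity=.01,contact_N=4); s=m.state(); print(c,s['eef_pos'],s['force'],s['grip_width'])
p,d,i,P=grab('w8'); print(s['time'])
cv2.imwrite('pics/w8c.png',cv2.resize(p[130:350,180:460],None,fx=2.5,fy=2.5))
```

```text
[ 0.62033543 -0.17400118  0.06045075]
[ 6.20388088e-01 -1.74039388e-01  4.36261406e-04] [-0.33144966 -0.45971057 -0.77891722]
True [ 0.62009995 -0.17358964 -0.01500996] [0.27855956 1.03948008 5.20072914] 0.019617876722510853
18.3
```

View pics/w8c.png

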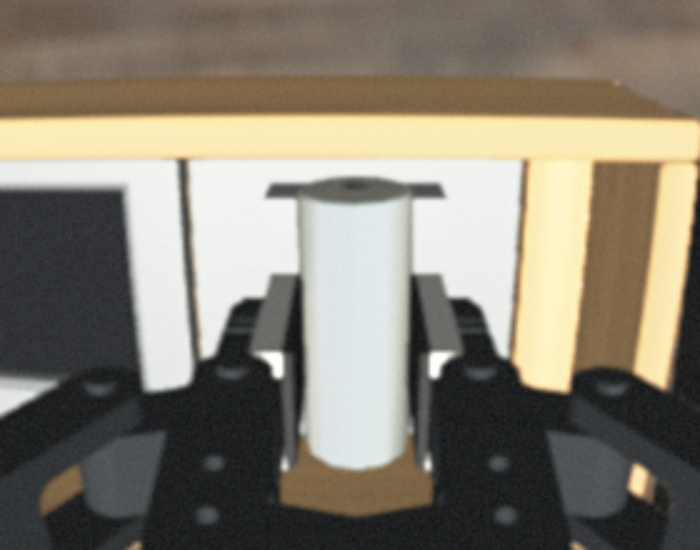

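Contact at the expected height, pin centred over its V's (crop 355,190). Releasing, checking, and returning to the stack.

Run:
```python
from h import *
R=down(np.radians(-2.6)); x,y=.6201,-.174
m.set_gripper(.036,50); m.hold(.2); s=m.state(); print(s['force'],s['eef_pos'])
m.movel([x,y,.14],R,velocity=.1); m.hold(.3)
p,d,i,P=grab('w9')
c=np.array([.6234,-.102]);yw=np.radians(-2.6);ex=np.array([np.cos(yw),np.sin(yw)]);ey=np.array([-ex[1],ex[0]])
L=np.stack([(P[...,:2]-c)@ex,(P[...,:2]-c)@ey],-1)*1000
k=(d>0)&(abs(L[...,0])<36)&(abs(L[...,1]+72)<20)&(P[...,2]>.027)&(P[...,2]<.05)
r=cv2.minAreaRect(L[k].astype(np.float32)); print('pin in case',r,'z',np.percentile(P[k][:,2],[50,95,99]))
m.movel([x,y,.33],R,velocity=.25); m.goto([.619,.15,.33],down(np.radians(40)))
R=down(np.radians(90.8)); m.goto([.482,.458,.25],R); m.set_gripper(.06,50)
m.movel([.482,.46,.16],R,velocity=.2); m.hold(.3)
p,d,i,P=grab('w10'); np.savez('w10.npz',p=p,d=d,P=P); s=m.state(); print(s['time'],s['eef_pos'])
near=(abs(P[...,0]-.482)<.06)&(abs(P[...,1]-.458)<.06)&(d>0)
for nm,lo,hi in(('vtop',.088,.097),('vtopgroove',.075,.097),('blk',.056,.064)):
    k=near&(P[...,2]>lo)&(P[...,2]<hi); Q=P[k]; r=cv2.minAreaRect((Q[:,:2]*1000).astype(np.float32))
    print(nm,len(Q),np.round(r[0],1),np.round(r[1],1),round(r[2],1),np.round(np.percentile(Q[:,2],[5,50,95]),4))
cv2.imwrite('pics/w10c.png',cv2.resize(np.vstack([cv2.imread('pics/w9.png')[120:260,180:420],p[110:300,200:440]]),None,fx=1.7,fy=1.7))
```

```text
[-0.8883817  -0.15146484  0.12027123] [ 0.6188873  -0.17332943 -0.01601388]
pin in case ((0.17698287963867188, -72.47178649902344), (22.75879669189453, 56.418701171875), 89.4486312866211) z [0.03601064 0.03824628 0.03877477]
25.6667 [0.48237506 0.46033642 0.16090403]
vtop 1431 [480.9 459.2] [37.2 40.6] 1.8 [0.0886 0.0921 0.0933]
vtopgroove 2152 [481.3 459.2] [37.9 40.6] 1.8 [0.0825 0.091  0.0932]
blk 492 [481.  484.1] [39.8 14.4] 0.1 [0.0592 0.0604 0.0615]
```

View pics/w10c.png

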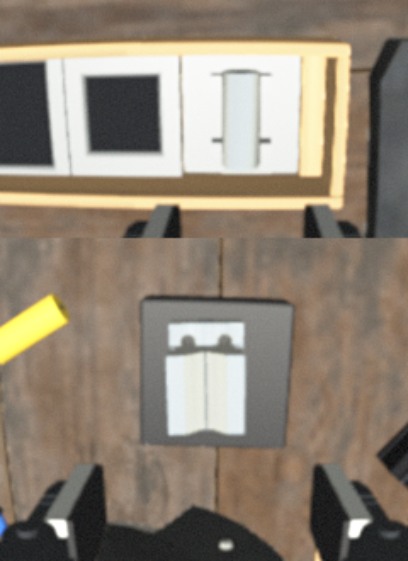

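Pin is seated (offset 0.2/−0.5 mm, top at 0.0385). V-block at (0.4812,0.4592), 37.9x40.6 as specified. Picking and placing it.

```bash
cat >> h.py <<'E'
def pick(x,y,yaw,z,opening,lift):
    R=down(np.radians(yaw)); m.set_gripper(opening,60)
    m.movel([x,y,z+.06],R,velocity=.15); m.hold(.3)
    c=m.movel([x,y,z],R,velocity=.05,contact_N=6); s=m.state(); print('down',c,s['eef_pos'],np.round(s['force'],2))
    if c: return False
    m.hold(.3); m.set_gripper(.01,60); s=m.state(); print('grip',s['grip_width'],s['eef_pos'],np.round(s['force'],2))
    z=s['eef_pos'][2]
    m.movel([x,y,z+.01],R,velocity=.03); m.movel([x,y,lift],R,velocity=.15); m.hold(.3); s=m.state(); print('lifted',s['grip_width'],s['eef_pos'],np.round(s['force'],2))
    return True
def lower(x,y,yaw,z):
    R=down(np.radians(yaw)); m.movel([x,y,z+.02],R,velocity=.1); m.hold(.5); s=m.state(); print(s['eef_pos'],np.round(s['force'],2))
    c=m.movel([x,y,z-.005],R,velocity=.012,contact_N=4); s=m.state(); print('set',c,s['eef_pos'],np.round(s['force'],2),s['time']); return c
E
python3 - <<'E'
from h import *
if pick(.4812,.4592,91.5,.0335,.055,.12):
    p,d,i,P=grab('w11'); s=m.state()
    T=(P-np.array(s['eef_pos']))@np.array(s['tool_rot'])*1000
    k=(d>0)&(abs(T[...,0])<35)&(abs(T[...,1])<19)&(T[...,2]<-45)&(T[...,2]>-66); r=cv2.minAreaRect(T[k][:,:2].astype(np.float32)); print('held',r,np.percentile(T[k][:,2],[2,10,50,98]))
    cv2.imwrite('pics/w11c.png',cv2.resize(p[110:350,180:460],None,fx=2,fy=2))
E
```

```text
down False [0.48145351 0.45943957 0.03388865] [ 0.14 -0.22  0.65]
grip 0.03681392439759775 [0.48160333 0.45931674 0.03386661] [ 0.39 -0.21  2.62]
lifted 0.03667932448493241 [0.48078904 0.4587733  0.119035  ] [ 0.26 -0.06 -2.69]
held ((-0.21814727783203125, -0.019351959228515625), (41.41438674926758, 37.97836685180664), 0.07465823739767075) [-61.49504777 -58.83928297 -56.72752453 -47.28204344]
```

View pics/w11c.png

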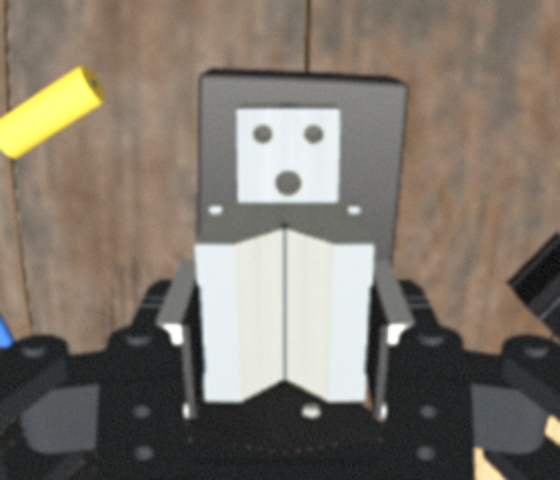

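V-block is held square and level (crop 285,310). Placing it; from here I check mostly by numbers.

Run:
```python
from h import *
m.movel([.481,.459,.33],down(np.radians(91.5)),velocity=.25)
m.goto([.619,.15,.33],down(np.radians(40)))
R=down(np.radians(-2.6)); x,y=.623,-.1017
m.goto([x,y,.33],R); m.movel([x,y,.08],R,velocity=.2); m.hold(.3); s=m.state(); print(s['eef_pos'],s['grip_width'])
c=lower(x,y,-2.6,-.0168)
```

```text
[ 0.62330932 -0.10173882  0.08051872] 0.036722486453152174
[ 0.62304229 -0.1017331   0.00331273] [-0.95  0.06 -3.  ]
set True [ 0.62296642 -0.10167714 -0.01718692] [-0.82  0.17  6.12] 38.1167
```

Contact at -0.0172, as expected for the recess floor. Release, check, then measure the block.

```bash
cat >> h.py <<'E'
def incase(P,d,y0,lo,hi,w=24):
    c=np.array([.6234,-.102]);yw=np.radians(-2.6);ex=np.array([np.cos(yw),np.sin(yw)]);ey=np.array([-ex[1],ex[0]])
    L=np.stack([(P[...,:2]-c)@ex,(P[...,:2]-c)@ey],-1)*1000
    k=(d>0)&(abs(L[...,0])<36)&(abs(L[...,1]-y0)<w)&(P[...,2]>lo)&(P[...,2]<hi)
    r=cv2.minAreaRect(L[k].astype(np.float32)); print('incase',y0,k.sum(),np.round(r[0],1),np.round(r[1],1),round(r[2],1),'z',np.percentile(P[k][:,2],[5,50,95]).round(4))
E
python3 - <<'E'
from h import *
x,y=.623,-.1017; R=down(np.radians(-2.6))
m.set_gripper(.050,60); m.hold(.2); s=m.state(); print(np.round(s['force'],2),s['eef_pos'])
m.movel([x,y,.14],R,velocity=.12); m.hold(.3)
p,d,i,P=grab('w12'); incase(P,d,-72,.027,.05,20); incase(P,d,0,.034,.05)
m.movel([x,y,.33],R,velocity=.25); m.goto([.619,.15,.33],down(np.radians(40)))
R=down(np.radians(90.8)); m.goto([.482,.459,.25],R); m.set_gripper(.06,60)
m.movel([.482,.459,.13],R,velocity=.2); m.hold(.3)
p,d,i,P=grab('w13'); s=m.state(); print(s['time'],s['eef_pos'])
near=(abs(P[...,0]-.482)<.06)&(abs(P[...,1]-.458)<.06)&(d>0)
k=near&(P[...,2]>.054)&(P[...,2]<.066); Q=P[k]; r=cv2.minAreaRect((Q[:,:2]*1000).astype(np.float32))
print('blk',len(Q),np.round(r[0],1),np.round(r[1],1),round(r[2],1),np.round(np.percentile(Q[:,2],[5,50,95]),4))
E
```

```text
[ 0.14 -0.2  -0.57] [ 0.62143052 -0.10110754 -0.01865589]
incase -72 1206 [  0.2 -71.2] [21.1 56.3] 89.6 z [0.0298 0.0361 0.0381]
incase 0 1448 [-0.2 -0.4] [40.6 37.6] 0.2 z [0.035  0.0407 0.0423]
45.0 [0.48232193 0.45933379 0.13082515]
blk 3088 [481.8 461.1] [40.4 60.9] 1.8 [0.0583 0.0604 0.0615]
```

V-block home (offset −0.2/−0.4 mm, level, top ≈0.042), pin still seated. Now the block.

Run:
```python
from h import *
if pick(.4818,.4608,91.5,.0095,.055,.12):
    p,d,i,P=grab('w14'); s=m.state()
    T=(P-np.array(s['eef_pos']))@np.array(s['tool_rot'])*1000
    k=(d>0)&(abs(T[...,0])<45)&(abs(T[...,1])<24)&(T[...,2]<-44)&(T[...,2]>-58); r=cv2.minAreaRect(T[k][:,:2].astype(np.float32)); print('held',r,np.percentile(T[k][:,2],[2,10,50,98]))
    A=np.c_[T[k][:,:2],np.ones(k.sum())]; print('tilt',np.linalg.lstsq(A,T[k][:,2],rcond=None)[0])
    m.movel([.482,.461,.34],down(np.radians(91.5)),velocity=.25)
    m.goto([.619,.15,.34],down(np.radians(40)))
    R=down(np.radians(-2.6)); x,y=.6266,-.0297
    m.goto([x,y,.34],R); m.movel([x,y,.10],R,velocity=.2); m.hold(.3); s=m.state(); print(s['eef_pos'],s['grip_width'],s['time'])
    q=m.read_camera('scene')[0]; cv2.imwrite('pics/s2.png',cv2.resize(q[0:300,120:520],None,fx=2,fy=2))
```

```text
down False [0.48205911 0.46102197 0.00991039] [ 0.02  0.35 -0.5 ]
grip 0.03828977186588473 [0.48209046 0.46085984 0.00993945] [-0.58 -0.76  4.02]
lifted 0.03848823327104544 [0.48146588 0.46047209 0.11916143] [-0.21  0.41 -3.72]
held ((-0.11313819885253906, -0.031635284423828125), (61.35246276855469, 47.94188690185547), 0.17662692070007324) [-53.78290945 -51.03345566 -50.17302406 -45.35665193]
tilt [ 6.76579008e-03 -8.68725008e-04 -5.00716079e+01]
[ 0.62692394 -0.02973944  0.10054624] 0.0387680628561928 54.3917
```

View pics/s2.png

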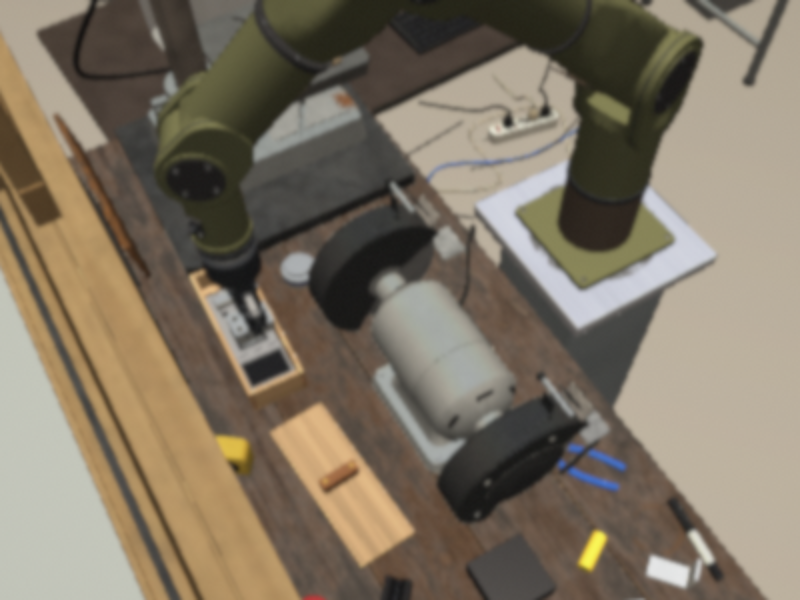

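Scene view: forearm is far above the grinder (wheel at 370,260), gripper over the case (240,320). Lowering the block.

Run:
```python
from h import *
x,y=.6266,-.0297; R=down(np.radians(-2.6))
c=lower(x,y,-2.6,-.0205)
if c and m.state()['eef_pos'][2]<-.0185:
    m.set_gripper(.050,60); m.hold(.2); s=m.state(); print(np.round(s['force'],2),s['eef_pos'])
    m.movel([x,y,.12],R,velocity=.12); m.hold(.3)
    p,d,i,P=grab('w15'); np.savez('w15.npz',p=p,d=d,P=P)
    incase(P,d,-72,.027,.045,20); incase(P,d,0,.034,.05); incase(P,d,72,.024,.036,28)
    # lid
    m.movel([x,y,.30],R,velocity=.25); m.goto([.615,.2,.25],down(np.radians(3.5))); m.hold(.3)
    p,d,i,P=grab('w16'); np.savez('w16.npz',p=p,d=d,P=P); print(m.state()['time'],m.state()['eef_pos'])
    reg=(abs(P[...,0]-.618)<.08)&(abs(P[...,1]-.203)<.16)&(d>0)
    for nm,lo,hi in(('handle',.031,.045),('plate',.009,.022)):
        k=(reg&(P[...,2]>lo)&(P[...,2]<hi)).astype(np.uint8); n,lab,st,ce=cv2.connectedComponentsWithStats(k); Q=P[lab==1+st[1:,4].argmax()]
        r=cv2.minAreaRect((Q[:,:2]*1000).astype(np.float32)); print(nm,len(Q),np.round(r[0],1),np.round(r[1],1),round(r[2],2),np.percentile(Q[:,2],[5,50,95]).round(4))
```

```text
[ 6.26599614e-01 -2.97059153e-02 -4.51584048e-04] [-0.58  0.37 -2.56]
set True [ 0.62657183 -0.02970009 -0.02109285] [0.03 0.17 6.4 ] 57.6333
[ 0.18 -0.71 -0.16] [ 0.62506598 -0.02927356 -0.02249253]
incase -72 1134 [ -0.2 -71.3] [56.8 21.7] 0.8 z [0.0286 0.0357 0.0381]
incase 0 1577 [-0.  -0.3] [40.8 38.3] 0.6 z [0.0349 0.0406 0.0423]
incase 72 2560 [ 0.9 71.6] [60.1 40.8] 0.2 z [0.028  0.0293 0.0305]
61.9417 [0.61537522 0.19892243 0.25031714]
handle 597 [618.1 202.6] [60. 17.] 3.68 [0.0375 0.0393 0.0408]
plate 11385 [618.4 203.1] [ 91.9 258.4] 3.93 [0.014  0.0154 0.0167]
```

All three pieces home (block offset 0.9/−0.4 mm, top 0.0293). Lid at (0.6183,0.2029), yaw 3.9°, 91.9x258.4. Gripping its handle.

Run:
```python
from h import *
m.set_gripper(.04,80)
m.movel([.6183,.2029,.1],down(np.radians(3.9)),velocity=.2)
if pick(.6183,.2029,3.9,-.0200,.04,.10):
    R=down(np.radians(-2.6)); m.movel([.6234,-.102,.10],R,velocity=.12); m.hold(.5)
    p,d,i,P=grab('w17'); s=m.state(); print(s['time'],s['eef_pos'],s['grip_width'],np.round(s['force'],2))
    T=(P-np.array(s['eef_pos']))@np.array(s['tool_rot'])*1000
    k=((d>0)&(abs(T[...,0])<60)&(abs(T[...,1])<140)&(T[...,2]<-25)&(T[...,2]>-48)).astype(np.uint8)
    g=p.astype(int); k&=((g[...,2]-g[...,0])>25).astype(np.uint8)
    n,lab,st,ce=cv2.connectedComponentsWithStats(k); Q=T[lab==1+st[1:,4].argmax()]
    r=cv2.minAreaRect(Q[:,:2].astype(np.float32)); print('lid',r,np.median(Q[:,2])); A=np.c_[Q[:,:2],np.ones(len(Q))]; print('tilt',np.linalg.lstsq(A,Q[:,2],rcond=None)[0])
    cv2.imwrite('pics/w17s.png',p)
```

```text
down False [ 0.61864193  0.2029338  -0.01959561] [0.08 0.42 0.52]
grip 0.016741054584299517 [ 0.61850127  0.20308922 -0.0196905 ] [-1.29  0.22  2.74]
lifted 0.016744242810315172 [0.61789869 0.20272727 0.09925133] [ 0.43 -0.3  -2.38]
71.0583 [ 0.62339996 -0.10200942  0.09999962] 0.016612848460828614 [-0.44  0.14 -1.77]
lid ((-0.0323638916015625, 0.8753204345703125), (92.4673843383789, 258.9161682128906), 0.03301991894841194) -35.049667144984454
tilt [ 7.62263687e-04 -3.37619069e-04 -3.50795988e+01]
```

View pics/w17s.png

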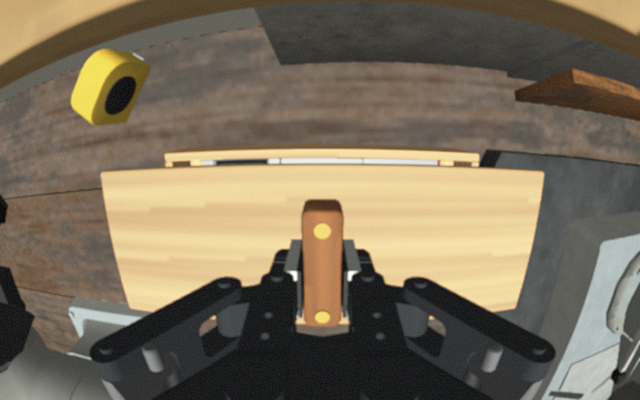

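Lid held level and aligned to the case (lid at 320,235, case edge behind it at 320,158). Lowering.

Run:
```python
from h import *
R=down(np.radians(-2.6)); x,y=.6234,-.1014
m.movel([x,y,.042],R,velocity=.1); m.hold(.5); s=m.state(); print(s['eef_pos'],np.round(s['force'],2))
c=m.movel([x,y,.018],R,velocity=.012,contact_N=5); s=m.state(); print(c,s['eef_pos'],np.round(s['force'],2),np.round(s['ft_torque'],2),s['time'])
if c and s['eef_pos'][2]<.0245:
    m.set_gripper(.036,60); m.hold(.3); s=m.state(); print(np.round(s['force'],2))
    m.movel([x,y,.16],R,velocity=.12); m.hold(.4)
    p,d,i,P=grab('w18'); np.savez('w18.npz',p=p,d=d,P=P)
    reg=(abs(P[...,0]-.623)<.08)&(abs(P[...,1]+.102)<.16)&(d>0)
    k=(reg&(P[...,2]>.047)&(P[...,2]<.07)).astype(np.uint8); n,lab,st,ce=cv2.connectedComponentsWithStats(k); Q=P[lab==1+st[1:,4].argmax()]
    r=cv2.minAreaRect((Q[:,:2]*1000).astype(np.float32)); print('lid',len(Q),np.round(r[0],1),np.round(r[1],1),round(r[2],2),np.median(Q[:,2]))
    A=np.c_[Q[:,:2]-[.623,-.102],np.ones(len(Q))]; print('tilt',np.linalg.lstsq(A,Q[:,2],rcond=None)[0].round(4))
    print('time',m.state()['time'])
```

```text
[ 0.62348279 -0.1013757   0.0421674 ] [-0.26 -0.08 -2.25]
True [ 0.62340135 -0.10139065  0.02329513] [-0.01 -0.61  5.62] [ 0.03  0.05 -0.02] 73.7083
[-0.36 -0.15  0.42]
lid 22610 [ 623.8 -101.9] [258.9  92.3] 87.36 0.05834888496716521
tilt [-0.0022 -0.0007  0.0583]
time 76.0833
```

Lid top at 0.0583 (expected 0.058), tilt ~0.002, centred within 0.5 mm. Retreating, then checking the tin and pliers against the first top image before hand-in.

Run:
```python
from h import *
m.movel([.6234,-.1014,.33],velocity=.2); m.goto([.55,.35,.35],down(np.radians(40))); m.hold(.3)
p,d,i=cam('top'); z=np.load('top0.npz')
for nm,(a,b,c,e) in dict(tin=(190,222,408,444),pliers=(238,268,395,450)).items():
    print(nm,'mean abs diff',cv2.absdiff(p[a:b,c:e],z['p'][a:b,c:e]).mean().round(2))
for n,q,dd in(('now',p,d),('start',z['p'],z['d'])):
    P=pts(dd,i); k=(np.hypot(P[...,0]-.495,P[...,1]+.174)<.06)&(P[...,2]>.028)&(P[...,2]<.045); print(n,'tin',P[k].mean(0).round(4))
    r=(q[...,2].astype(int)-q[...,1]>60)&(q[...,2]>100); r[:238]=0;r[268:]=0;r[:,:395]=0;r[:,450:]=0; print('pliers px',np.argwhere(r).mean(0).round(2),r.sum())
s=m.state(); print(s['time'],np.round(s['force'],2)); m.close_job()
```

```text
tin mean abs diff 1.21
pliers mean abs diff 1.25
now tin [ 0.4962 -0.1717  0.0346]
pliers px [252.47 425.44] 239
start tin [ 0.4958 -0.1719  0.0348]
pliers px [252.5  425.48] 240
79.1083 [-0.23  0.49  0.2 ]
the job is handed in; nothing more can be done
```

The stack is apart, with the pin, V-block and drilled block each in its own insert. The lid is on the case, and I handed the job in at about 79 s of the 134 s allowed. The hand-in gives no verdict, so these results are my own measurements.

**Pieces:** before the lid went on, all three were level in their inserts:

| Piece | Offset along x / y (mm) | Height of top (m) |
|---|---|---|
| Pin | −0.2 / +0.7 | 0.038 |
| V-block | 0.0 / −0.3 | about 0.042 |
| Drilled block | 0.9 / −0.4 | 0.029 |

I could not see the pieces again once the lid was down.

**Lid:** its top is at 0.0583 m against an expected 0.058 m. It is tilted about 0.002 rad and centred to within 0.5 mm.

**Bystanders:** the tin and the pliers look unchanged between the first and last top views, to within about 0.5 mm.

**One disagreement with the description:** the fingertips ended about 39 mm above the reported TCP, not at it. I saw this when my first descents onto the pin met no contact. I measured the offset from the wrist depth image, confirmed it by touching the V-block's top, and used it for every grasp and placement. Contact heights after that came within about 1 mm of what I expected.

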